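# Cap a fragrance jar without cross-threading

### The arm

A 7-joint arm with a two-finger parallel gripper is mounted at the origin on the work surface. World frame = base frame: x ahead of the robot, y to its left, z up, the work surface at z = 0. Lengths are in m, angles in rad, forces in N, time in s.
With the tool pointing down it reaches from about 0.425 to 0.875 m from the base axis. Payload 4.7 kg.
Tool frame: the origin (TCP) lies at the very end of the fingers, on their centre line; the grasp point (between the pads) lies 19 mm behind it; z points along the fingers, y is the line along which they close (so a half turn about z gives the same grasp; the last joint's range is limited). The gripper opens to 87 mm and grips with 3 to 60 N. Pads are 19 mm wide; open, the fingers measure 117 mm over their backs; the gripper's body (75 mm by 190 mm) begins 51 mm behind the grasp point.
Start: joints at [1.222, 0.321, -0.07, 1.45, 0.023, 1.371, -0.057], TCP at [0.231, -0.608, 0.223] pointing down, gripper open.
Joint ranges: [-2.86, 2.86], [-0.3, 2.09], [-1.38, 1.24], [0.06, 2.45], [-1.56, 4.7], [0.09, 2.05], [-2.69, 2.69]. Speed limits (rad/s): [2.57, 2.57, 3.14, 3.14, 3.14, 3.14, 3.14].

### API

Orientations are given as a rotation vector (axis times angle).
In Python, from bench import ctrl, imaging, ticket gives the robot as it stands.
- The arm moves only by the tool jog_arm, never from a script. Its argument "rows" is text: rows parted by semicolons, each of 7 numbers parted by spaces: the shift along the tool's x, y, z in cm, then the turn, a rotation vector about the tool's x, y, z in rad, then the closure, from -1 (fully open) to 1 (shut), so that 0 is half open. A call has 1 to 5 rows; each row shifts and turns the commanded pose from where the row before left it, along the tool's axes as they then stand; what a row does not reach is not made up. A row lasts 1/8 s, in which the tool goes at most 62.5 mm and 10.7 degrees, less where a joint would pass 70% of its speed; a pose out of reach is approached as far as the arm can. A call with a gripper value outside its range is refused whole. The fingers move at their own pace and stop on an object; "force" is the grip in N (left out, the last holds). Time passes only in rows, so rows that do not move let the fingers close. It gives the time, the measured TCP pose, the force, the opening and the grip force at its end, in the units of the state.
- ctrl.get_state(): the state, without advancing time (a new reading comes with each control period).
- imaging.get_image(name): name is "scene" or "top" or "wrist"; returns a dict with "img" (384x512x3 uint8, blue, green, red), "vertical_fov" (degrees; the focal length in pixels is half the picture's height over the tangent of half this angle, whatever the lens; pixels are square), "cx", "cy" (the principal point, pixels), "origin" and "orientation" of the camera in the world. Camera axes: x right, y down, z forward; pixel columns grow to the right and rows downward; lengths in m; the calibration is good to about 2 mm. A picture is of the moment at which its call begins. There is no depth.
- ticket.close_job(): hands the job in; it is judged then, once.
The state is a dict: "time": time; "joint_positions": joint angles; "qd": joint speeds; "joint_torque": joint torques, N m; "position": TCP position; "tool_rot": TCP orientation; "ft_force": force on the tool from outside, world axes, zero at the start; "torque": the same for the moment, N m; "grip_width": opening from 0.0 (shut) to 1.0 (fully open); "grip_force": force on a finger pad.
Only numpy, scipy, OpenCV 4.12 (cv2) and the standard library are available. Lean on these libraries where they do the work, as an engineer would, in place of code of your own. Each camera call takes 0.05 s, during which the arm holds its last target. There are 200 camera calls.

### The job

Take the aluminium cap by its grip bar from the green tray and set it on the amber jar in the capping station. Turn it backward (anticlockwise) under light pressure until it drops into the thread start, then screw it forward (clockwise) fully home against its stop and let go. Be gentle: pushing or twisting the cap on the jar with more than 35 N chips the glass; leave the other things where they stand.

Things in the scene. Friction and masses are not known exactly. Their poses are not given: they have to be found in the camera images.
- cap_center (a point): jar's screw cap: round aluminium, 65 mm across, 23.5 mm high, open below; on top a black flat-sided grip bar 46 mm long (along cap x), 22 mm wide (along y), from 23.5 to 56 mm above the cap's lower edge. About 90 g. Starts upright in a shallow green tray (floor 4 mm above the table, rim 16 mm). This point: on its axis, 28 mm above its lower edge; z up
- cap: the same cap; origin at the centre of its lower edge. Inside, level with that edge, four small lugs a quarter turn apart, 1.3 mm clear of the jar's neck
- mouth (a point): on the axis of the amber jar with a white threaded neck, at the level of its thread top, 112 mm above the table when nothing presses on the jar (belongs to the station, does not sink with the jar). The neck's cone, 41 mm across, growing to 48, stands 4 mm above it and guides the cap on. Its axes say nothing about the thread
- station: capping station: aluminium foot 150 mm square, black collar 116 mm across, 46 mm high, round the jar; origin under its centre. Thread: 4 starts, 90 degrees apart, angle unknown and new each time; clockwise seen from above screws on. Set down anyhow, the lugs ride on the thread top (lower edge of cap 0 to 2.5 mm above the mouth point); forward from there jams on ribs
- thread (a point): point on the jar's axis 10 mm below the mouth point. Turned backward (anticlockwise) under light pressure, by at most 85 degrees, the lugs come to gaps 8 degrees wider than they are: resistance falls away and the cap can be let down 10 mm, its lower edge to this point. Further backward the lugs meet a wall
- home (a point): point on the jar's axis 14 mm below the mouth point: the cap's lower edge is here when home. From fully dropped, the cap screws forward 51 to 59 degrees to a firm stop and sinks 4 mm while doing so, if gently pressed
- platen (a joint): sink of the jar on its spring seat, m, 0 unloaded, negative down. The first 5 N or so move nothing, then 1 mm per newton, 15 mm at most
- jar (a joint): twist of the jar in its rubber-lined collar, rad, 0 unloaded, positive anticlockwise from above; elastic, 2.5 N m per rad, at most 0.5
- vial: small closed glass bottle with a red cap in a corner of the tray, 28 mm across, 55 mm tall; origin under its foot
- carton: upright white paper carton 55 x 40 x 140 mm; origin under its foot
- carton_b: upright brown carton 40 x 55 x 120 mm; origin under its foot
- flacon: flat clear glass perfume bottle 28 x 56 mm, 105 mm tall with its stopper; origin under its foot
- sprayer: clear spray bottle with a red trigger head, 66 mm across, 175 mm tall; origin under its foot
- beaker: open glass beaker, 72 mm across, 90 mm tall; origin under its foot
- bowl: steel bowl, 150 mm across, 40 mm tall; origin under its foot
Things that resemble listed ones, but are neither listed nor needed, are in the scene too. What is shaped like the cap but purple is not meant.

How it is judged:
By the outcome, as a careful person would: the job done as asked, in the order asked, and still so for the second after the job is handed in, with the robot touching nothing.
It also fails if it takes over 72 s, if anything falls off the work surface, if the arm or the gripper's body presses on something with over 40 N, if the wrist force passes 120 N, or if a joint passes its speed limit or range.

## Working session

There is one attempt and no reset: what is moved stays moved. The work goes in short steps, Python scripts to look and compute and a tool call to move; the robot and the scene stay as the last step left them, time stands still between calls to the robot, and variables do not carry over. Pictures are saved under pics/ and viewed, at most 10 in all, crops included, and the job is handed in when it is done.

Besides the shell and the picture viewer there is one more tool, called after "Call:" as name(argument=value, ...) on one line, values as JSON. jog_arm: Moves the arm, as the interface text tells. Its arguments: {"type":"object","properties":{"rows":{"type":"string"},"force":{"type":"number"}},"required":["rows"]}

```bash
mkdir -p pics; cat > h.py <<'E'
import numpy as np, cv2
from scipy.spatial.transform import Rotation as R
from bench import ctrl, imaging, ticket
def cam(d):
    h=d["img"].shape[0]; f=h/2/np.tan(np.radians(d["vertical_fov"])/2)
    o=np.array(d["orientation"]); M=R.from_rotvec(o).as_matrix() if o.shape==(3,) else (o if o.shape==(3,3) else R.from_quat(o).as_matrix())
    return f,M,np.array(d["origin"])
def plane(d,u,v,z):
    f,M,o=cam(d); r=M@np.array([(u-d["cx"])/f,(v-d["cy"])/f,1]); return o+r*(z-o[2])/r[2]
def proj(d,p):
    f,M,o=cam(d); c=M.T@(np.array(p)-o); return c[0]/c[2]*f+d["cx"],c[1]/c[2]*f+d["cy"]
def save(d,n): cv2.imwrite("pics/"+n+".png",d["img"])
E
python3 - <<'E'
from h import *
import pickle
s=ctrl.get_state(); print({k:np.round(v,3) for k,v in s.items()})
D={}
for n in("scene","top","wrist"):
    d=imaging.get_image(n); D[n]=d
    print(n,d["vertical_fov"],d["cx"],d["cy"],d["origin"],d["orientation"])
pickle.dump(D,open("d0.pkl","wb"))
cv2.imwrite("pics/top0.png",cv2.resize(D["top"]["img"],(800,600)))
cv2.imwrite("pics/sc0.png",cv2.resize(D["scene"]["img"],(800,600)))
E
```

```text
{'time': np.float64(0.0), 'joint_positions': array([ 1.222,  0.322, -0.07 ,  1.452,  0.023,  1.371, -0.057]), 'qd': array([ 0.001,  0.001, -0.001, -0.   , -0.001,  0.001,  0.002]), 'joint_torque': array([-0.0000e+00, -4.9129e+01, -4.0400e-01, -3.1253e+01, -6.4000e-02,
        4.4000e-02,  0.0000e+00]), 'position': array([ 0.23 , -0.607,  0.221]), 'tool_rot': array([-3.088e+00, -5.660e-01,  1.000e-03]), 'ft_force': array([-0.61 , -0.144, -0.49 ]), 'torque': array([0.029, 0.018, 0.045]), 'grip_force': np.float64(0.0), 'grip_width': np.float64(1.004)}
scene 52.639525994377266 256.3755389085358 194.5150795787824 [1.10649477 0.72471853 0.78840369] [-0.77678899 -2.47122777  1.21565236]
top 57.36006286365859 254.90781658960915 187.53328637459305 [ 0.39769195 -0.03225172  1.14989595] [-2.13872694  2.14482518 -0.13616077]
wrist 63.40757522994644 259.82308060911237 189.88107480772018 [ 0.30412546 -0.57973624  0.38429461] [ 2.38487828 -1.64507466 -0.24038365]
```

View pics/top0.png

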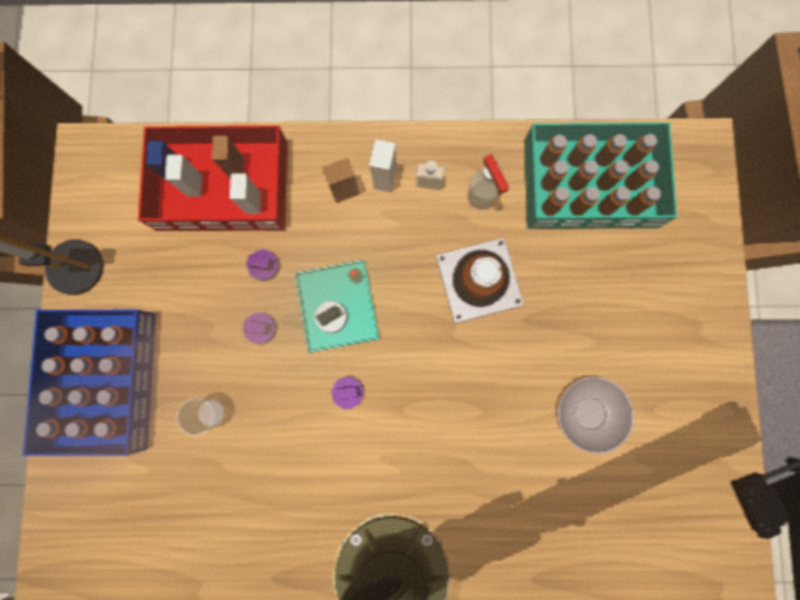

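View pics/sc0.png

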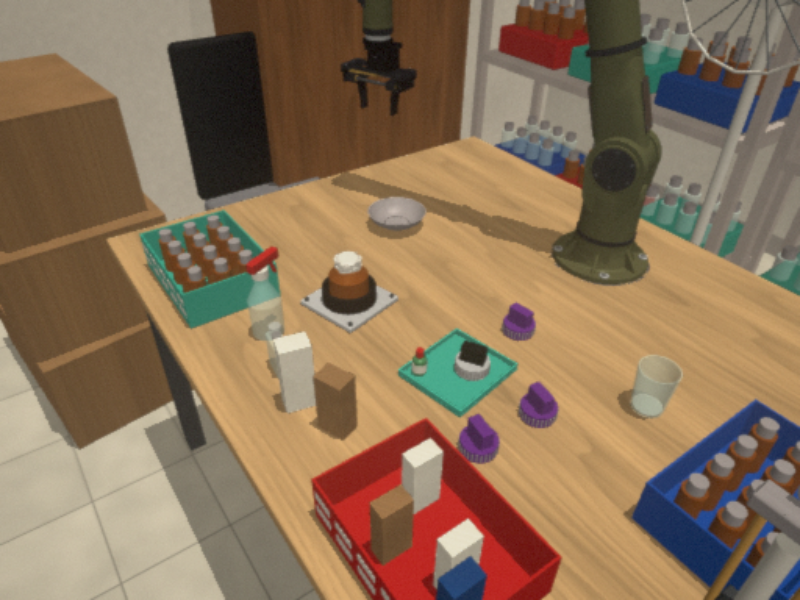

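The top view (800x600) shows the cap's black bar at about (329,315) in the tray and the vial at (354,274). The jar neck is at (486,271), and the station's corners are (437,253), (503,240), (522,302) and (457,322). The purple caps are decoys.

```bash
python3 - <<'E'
from h import *
import pickle
D=pickle.load(open("d0.pkl","rb")); d=D["top"]; k=.64
def w(u,v,z): return plane(d,u*k,v*k,z).round(4)
g=d["img"][185:220,195:228].max(2)
m=(g<85).astype(np.uint8); n,l,st,c=cv2.connectedComponentsWithStats(m); i=1+st[1:,4].argmax()
pts=np.argwhere(l==i)[:,::-1].astype(np.float32)+[195,185]; print(st[i],pts.mean(0))
rc=cv2.minAreaRect(pts.astype(np.float32)); b=cv2.boxPoints(rc); B=np.array([plane(d,*p,.06)[:2] for p in b]); print(B.round(4),B.mean(0))
for j in(0,1): e=B[j+1]-B[j]; print(np.linalg.norm(e),np.degrees(np.arctan2(e[1],e[0])))
print("cap rim",w(331,317,.0275),"neck",w(486,271,.113))
print("station",np.mean([w(*p,.012) for p in((437,253),(503,240),(522,302),(457,322))],0))
d2=D["scene"]; print("scene neck",plane(d2,348*k,257*k,.113),"bar",plane(d2,474*k,348*k,.06))
for n,p,z in(("carton",(383,148),.14),("sprayer",(495,173),.17),("vial",(354,272),.055),("flac",(431,167),.1)): print(n,w(*p,z))
E
```

```text
[21 16  1  1  1] [216. 201.]
[[0.5104 0.1046]
 [0.5104 0.1046]
 [0.5104 0.1046]
 [0.5104 0.1046]] [0.51038805 0.10461707]
0.0 0.0
0.0 0.0
cap rim [0.5077 0.122  0.0275] neck [ 0.5869 -0.186   0.113 ]
station [ 0.5884   -0.187325  0.012   ]
scene neck [ 0.58690457 -0.18118845  0.113     ] bar [0.51475246 0.13378969 0.06      ]
carton [0.8244 0.0109 0.14  ]
sprayer [ 0.7613 -0.1987  0.17  ]
vial [0.5966 0.0729 0.055 ]
flac [ 0.8007 -0.0834  0.1   ]
```

```bash
cat >> h.py <<'E'
def sim(rows,p=None,r=None):
    s=ctrl.get_state(); p=np.array(s["position"] if p is None else p); r=R.from_rotvec(s["tool_rot"] if r is None else r)
    for q in rows: p=p+r.apply(np.array(q[:3])/100); r=r*R.from_rotvec(q[3:6])
    return p,r
def yaw(r): y=r.apply([0,1,0]); return np.degrees(np.arctan2(y[1],y[0]))
def plan(t,yw,p=None,r=None):
    "tool-frame shift (cm) and tool turn to reach TCP t, tool y at yw deg, pointing down"
    s=ctrl.get_state(); p=np.array(s["position"] if p is None else p); r=R.from_rotvec(s["tool_rot"]) if r is None else r
    a=np.radians(yw); y=np.array([np.cos(a),np.sin(a),0]); z=np.array([0,0,-1.]); T=np.c_[np.cross(y,z),y,z]
    print("shift cm",(r.inv().apply(np.array(t)-p)*100).round(2),"turn",(r.inv()*R.from_matrix(T)).as_rotvec().round(3),"yaw",yaw(r))
E
python3 - <<'E'
from h import *
for a in (-.09,-.1,-.11,-.119):
  p,r=sim([[5.8,0,0,0,0,a]]*14); print(a,p,yaw(r)); plan([.51,.123,.2],33,p,r)
E
```

```text
-0.09 [0.67371535 0.00956347 0.22226971] 2.9775495620814167
shift cm [ 12.18 -15.76   2.25] turn [-0.    -0.001 -0.524] yaw 2.9775495620814167
-0.1 [0.62635913 0.02687523 0.22232053] 10.998951650938958
shift cm [11.65 -9.59  2.25] turn [-0.    -0.001 -0.384] yaw 10.998951650938958
-0.11 [0.57811651 0.03968534 0.22236588] 19.020352721151546
shift cm [10.09 -3.72  2.25] turn [ 0.    -0.001 -0.244] yaw 19.020352721151546
-0.119 [0.5343253  0.04733592 0.22240174] 26.23961333150865
shift cm [7.86 1.16 2.25] turn [ 0.    -0.001 -0.118] yaw 26.23961333150865
```

Arc with -0.119 a row.

Call:
jog_arm(rows="5.8 0 0 0 0 -0.119 -1;5.8 0 0 0 0 -0.119 -1;5.8 0 0 0 0 -0.119 -1;5.8 0 0 0 0 -0.119 -1;5.8 0 0 0 0 -0.119 -1", force=25)

```text
time: 0.78
position: [0.4678, -0.4447, 0.222]
tool_rot: [-2.785, -1.453, 0.0]
ft_force: [0.3, 0.2, -0.2]
grip_width: 0.999
grip_force: 0.0
```

Call:
jog_arm(rows="5.8 0 0 0 0 -0.119 -1;5.8 0 0 0 0 -0.119 -1;5.8 0 0 0 0 -0.119 -1;5.8 0 0 0 0 -0.119 -1;5.8 0 0 0 0 -0.119 -1")

```text
time: 1.4
position: [0.5716, -0.178, 0.2222]
tool_rot: [-2.237, -2.206, -0.0]
ft_force: [0.9, -0.4, 0.6]
grip_width: 1.001
grip_force: 0.0
```

Call:
jog_arm(rows="5.8 0 0 0 0 -0.119 -1;5.8 0 0 0 0 -0.119 -1;5.8 0 0 0 0 -0.119 -1;5.8 0 0 0 0 -0.119 -1;0 0 0 0 0 0 -1")

```text
time: 2.02
position: [0.5328, 0.0531, 0.2229]
tool_rot: [-1.645, -2.676, -0.001]
ft_force: [-0.4, -1.3, 1.0]
grip_width: 0.999
grip_force: 0.0
```

```bash
python3 - <<'E'
from h import *
s=ctrl.get_state(); print(s["time"],s["position"],s["tool_rot"],s["joint_positions"])
plan([.51,.123,.2],33)
d=imaging.get_image("wrist"); save(d,"w1"); f,M,o=cam(d); print(o,M[:,2])
E
```

```text
2.025 [0.53275346 0.05309942 0.22291216] [-1.64545433e+00 -2.67574171e+00 -1.31733819e-03] [ 0.5155352   0.12588301 -0.71364679  1.714556    0.08377155  1.33218527
  0.2541099 ]
shift cm [7.26 1.12 2.3 ] turn [ 0.001 -0.001 -0.108] yaw 26.820898343912805
[0.49880251 0.1223945  0.3857059 ] [ 0.12689862 -0.25065105 -0.95972433]
```

View pics/w1.png

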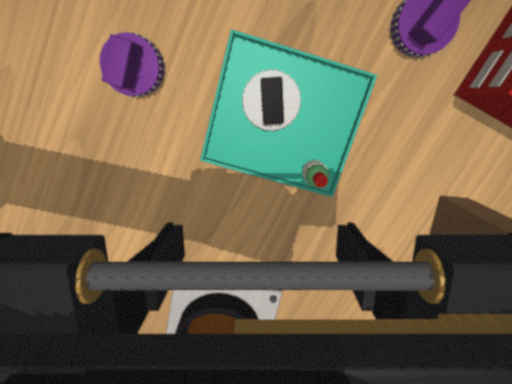

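The wrist view shows the cap at about (271,100) with its black bar nearly vertical in the image (262–284, 77–125), and the vial at (318,178). I'll segment the bar to measure it.

```bash
cat >> h.py <<'E'
def bar(d,box,z,t=70):
    x0,y0,x1,y1=box; m=(d["img"][y0:y1,x0:x1].max(2)<t).astype(np.uint8); n,l,st,c=cv2.connectedComponentsWithStats(m); i=1+st[1:,4].argmax()
    pts=np.argwhere(l==i)[:,::-1].astype(float)+[x0,y0]
    W=np.array([plane(d,*p,z)[:2] for p in pts]).astype(np.float32)
    rc=cv2.minAreaRect(W); B=cv2.boxPoints(rc); e=[B[1]-B[0],B[2]-B[1]]; L=[np.linalg.norm(q) for q in e]; q=e[int(np.argmax(L))]
    print("n",len(pts),"px",pts.min(0),pts.max(0),"ctr",B.mean(0),"mean",W.mean(0),"size",L,"ang",np.degrees(np.arctan2(q[1],q[0])))
E
python3 - <<'E'
from h import *
d=imaging.get_image("wrist")
bar(d,(245,70,300,132),.06)
m=(d["img"][60:140,235:310].min(2)>120).astype(np.uint8)
P=np.argwhere(m)[:,::-1]+[235,60]; h=cv2.convexHull(P.astype(np.int32)); (u,v),r=cv2.minEnclosingCircle(h.astype(np.float32)); print(u,v,r,plane(d,u,v,.0275))
E
```

```text
n 887 px [262.  73.] [283. 119.] ctr [0.5108735  0.12608919] mean [0.51061213 0.1265079 ] size [np.float32(0.043875534), np.float32(0.019487409)] ang -59.49076
270.9918518066406 95.18072509765625 31.221019744873047 [0.50957874 0.1274551  0.0275    ]
```

```bash
python3 - <<'E'
from h import *
s=ctrl.get_state(); print(s["position"])
plan([.5107,.1265,.033],30.5)
E
```

```text
[0.53433438 0.04690116 0.2225144 ]
shift cm [ 8.21  1.41 18.94] turn [-0.     0.001 -0.074] yaw 26.277640205608833
```

Call:
jog_arm(rows="5.4 0.9 1 0 0 0 -0.3;2.8 0.5 3 0 0 0 -0.3;0 0 5 0 0 -0.074 -0.3;0 0 3 0 0 0 -0.3;0 0 0 0 0 0 -0.3")

```text
time: 2.75
position: [0.5094, 0.1243, 0.1]
tool_rot: [-1.561, -2.721, 0.005]
ft_force: [0.4, 0.3, 0.6]
grip_width: 0.654
grip_force: 0.0
```

```bash
python3 - <<'E'
from h import *
d=imaging.get_image("wrist"); save(d,"w2"); s=ctrl.get_state();print(s["position"],s["grip_width"]); print(proj(d,[.5107,.1265,.06]))
plan([.5107,.1265,.033],30.5)
E
```

```text
[0.51081669 0.12506946 0.10192784] 0.6565013832862415
(np.float64(261.92886493178725), np.float64(212.75998502897093))
shift cm [0.12 0.08 6.89] turn [-0.002 -0.001 -0.003] yaw 30.321481546733427
```

View pics/w2.png

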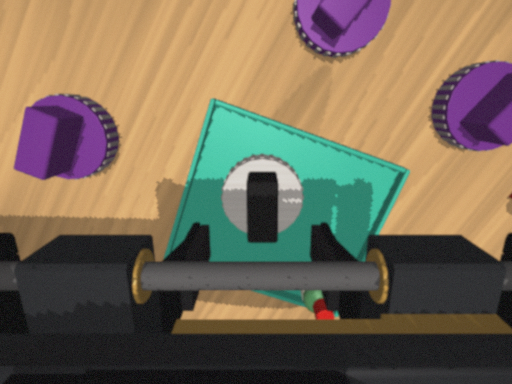

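```bash
python3 - <<'E'
from h import *
d=imaging.get_image("wrist")
m=d["img"][160:260,262].max(1); r=np.where(m<75)[0]+160; print(r.min(),r.max())
c=np.where(d["img"][225,225:300].max(1)<75)[0]+225; print(c.min(),c.max())
a=plane(d,262,r.max()+.5,.06); b=plane(d,262,r.min()-.5,.0275)
x=np.array([np.cos(np.radians(-59.5+180)),np.sin(np.radians(-59.5+180)),0])
print(a+x*.023,b-x*.023, plane(d,c.mean(),225,.06)); print(ctrl.get_state()["position"])
E
```

```text
172 240
245 274
[0.51181741 0.12816537 0.06      ] [0.51327519 0.12609158 0.0275    ] [0.51586378 0.11782902 0.06      ]
[0.51179812 0.12568589 0.10319383]
```

Call:
jog_arm(rows="0.1 0 3 0 0 0 -0.3;0 0 2.5 0 0 0 -0.3;0 0 1.4 0 0 0 -0.3;0 0 0 0 0 0 -0.3;0 0 0 0 0 0 0.6", force=30)

```text
time: 3.48
position: [0.5114, 0.1277, 0.0348]
tool_rot: [1.559, 2.726, 0.002]
ft_force: [-0.3, 0.7, -0.3]
grip_width: 0.603
grip_force: 0.0
```

Call:
jog_arm(rows="0 0 0 0 0 0 0.9;0 0 0 0 0 0 0.9;0 0 0 0 0 0 0.9")

```text
time: 3.85
position: [0.5104, 0.1275, 0.0338]
tool_rot: [1.559, 2.727, 0.0]
ft_force: [0.7, 0.3, -0.2]
grip_width: 0.283
grip_force: 0.0
```

Call:
jog_arm(rows="0 0 0 0 0 0 0.9;0 0 0 0 0 0 0.9;0 0 -1 0 0 0 0.9;0 0 -4 0 0 0 0.9;0 0 -6 0 0 0 0.9")

```text
time: 4.47
position: [0.5087, 0.1272, 0.1435]
tool_rot: [-1.557, -2.724, 0.003]
ft_force: [1.7, -1.4, -0.7]
grip_width: 0.253
grip_force: 30.0
```

Call:
jog_arm(rows="0 0 -4.5 0 0 0 0.9;0 0 0 0 0 0 0.9;0 0 0 0 0 0 0.9")

```text
time: 4.85
position: [0.5097, 0.1273, 0.1879]
tool_rot: [-1.559, -2.727, 0.002]
ft_force: [0.1, 0.4, -0.8]
grip_width: 0.251
grip_force: 30.0
```

```bash
python3 - <<'E'
from h import *
s=ctrl.get_state();print(s["time"],s["position"],s["ft_force"],s["grip_width"],s["grip_force"])
d=imaging.get_image("wrist"); save(d,"w3"); d2=imaging.get_image("top"); import pickle; pickle.dump((s,d,d2),open("g.pkl","wb"))
plan([.587,-.186,.2],-40)
r=R.from_rotvec(s["tool_rot"])
for n in range(-2,3): print(proj(d,s["position"]+r.apply([0,0,.0])))
E
```

```text
4.85 [0.50965057 0.12726815 0.18786684] [ 0.05037484  0.35406317 -0.82327532] 0.25052446991220045 29.999905563890934
shift cm [-30.94  -9.18  -1.32] turn [-3.00e-03  1.00e-03  1.23e+00] yaw 30.484632085678847
(np.float64(258.10276020454387), np.float64(239.23448251366776))
(np.float64(258.10276020454387), np.float64(239.23448251366776))
(np.float64(258.10276020454387), np.float64(239.23448251366776))
(np.float64(258.10276020454387), np.float64(239.23448251366776))
(np.float64(258.10276020454387), np.float64(239.23448251366776))
```

View pics/w3.png

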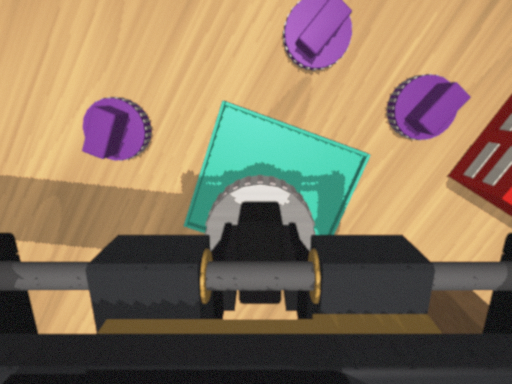

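The wrist view shows the cap held between the fingers. Its rim tops out at about (261,177), and its sides are at columns 207 and 315. Next I compute the cap's offset in the tool frame.

```bash
python3 - <<'E'
from h import *
import pickle
s,d,d2=pickle.load(open("g.pkl","rb")); r=R.from_rotvec(s["tool_rot"]); p=np.array(s["position"])
for (u,v,dz) in ((261,177,-.030),(261,177,-.0065),(261,185,-.0065),(207,225,-.0065),(315,225,-.0065)):
    print((r.inv().apply(plane(d,u,v,p[2]+dz)-p)*1000).round(1))
for sh in (0,5,-5): print(sh, proj(d,p+r.apply([.0325+sh/1000,0,.030])))
print(d["img"][165:200:1,261].tolist())
E
```

```text
[29.2  1.7 30. ]
[35.1  1.6  6.5]
[30.4  1.6  6.5]
[  6.  -30.    6.5]
[ 6.1 33.4  6.5]
0 (np.float64(258.28531782383607), np.float64(171.96098958372218))
5 (np.float64(258.2740768857852), np.float64(164.22875263431))
-5 (np.float64(258.2963995888038), np.float64(179.58373709464107))
[[123, 144, 52], [125, 147, 57], [125, 147, 55], [126, 149, 57], [124, 146, 53], [125, 148, 53], [123, 146, 52], [123, 144, 50], [121, 144, 55], [117, 132, 74], [108, 118, 96], [109, 110, 113], [101, 104, 111], [105, 107, 114], [104, 105, 113], [117, 119, 128], [145, 149, 159], [160, 164, 176], [152, 156, 164], [162, 166, 171], [207, 212, 216], [222, 226, 230], [219, 224, 228], [221, 226, 229], [221, 225, 229], [218, 222, 227], [218, 223, 227], [217, 221, 225], [216, 220, 224], [216, 220, 224], [217, 223, 226], [218, 223, 228], [219, 223, 226], [217, 222, 225], [214, 218, 221]]
```

```bash
python3 - <<'E'
from h import *
s=ctrl.get_state(); p=np.array(s["position"]); t=np.array([.523,-.25,.205]); r=R.from_rotvec(s["tool_rot"]); 
for i in range(9):
    print((r.inv().apply((t-p)/9)*100).round(2)); r=r*R.from_rotvec([0,0,1.318/9])
print(yaw(r),1.318/9, s["joint_positions"][6])
E
```

```text
[-3.69 -1.99 -0.2 ]
[-3.94 -1.43 -0.2 ]
[-4.11 -0.84 -0.2 ]
[-4.19 -0.23 -0.2 ]
[-4.18  0.38 -0.2 ]
[-4.08  0.98 -0.2 ]
[-3.89  1.57 -0.2 ]
[-3.62  2.12 -0.2 ]
[-3.27  2.62 -0.2 ]
-45.03143715682558 0.14644444444444446 0.15698566731616104
```

Call:
jog_arm(rows="-3.7 -2 -0.2 0 0 0.146 0.9;-3.95 -1.4 -0.2 0 0 0.146 0.9;-4.1 -0.85 -0.2 0 0 0.146 0.9;-4.2 -0.25 -0.2 0 0 0.146 0.9;-4.2 0.4 -0.2 0 0 0.146 0.9")

```text
time: 5.58
position: [0.5174, -0.0836, 0.1969]
tool_rot: [-2.433, -1.984, 0.003]
ft_force: [0.6, 1.4, -0.8]
grip_width: 0.256
grip_force: 30.0
```

Call:
jog_arm(rows="-4.1 1 -0.2 0 0 0.146 0.9;-3.9 1.6 -0.2 0 0 0.146 0.9;-3.6 2.1 -0.2 0 0 0.146 0.9;-3.25 2.6 -0.2 0 0 0.15 0.9;0 0 0 0 0 0 0.9")

```text
time: 6.2
position: [0.5233, -0.2543, 0.2042]
tool_rot: [-2.906, -1.19, 0.005]
ft_force: [-0.6, 0.5, -1.2]
grip_width: 0.25
grip_force: 30.0
```

Call:
jog_arm(rows="0 0 0 0 0 0 0.9;0 0 0 0 0 0 0.9")

```text
time: 6.45
position: [0.5254, -0.248, 0.2059]
tool_rot: [-2.9, -1.205, 0.001]
ft_force: [-0.1, 0.4, -1.7]
grip_width: 0.255
grip_force: 30.0
```

```bash
python3 - <<'E'
from h import *
import pickle
s=ctrl.get_state();print(s["time"],s["position"],yaw(R.from_rotvec(s["tool_rot"])),s["ft_force"],s["joint_positions"])
d=imaging.get_image("wrist"); save(d,"w4"); pickle.dump((s,d),open("j.pkl","wb")); print(proj(d,[.587,-.186,.116]))
E
```

```text
6.45 [ 0.52540415 -0.24802522  0.20588153] -44.863467693933565 [-0.11648724  0.37773203 -1.70852284] [ 0.75758538  0.20977306 -0.41505222  1.63866675  0.08624877  1.31269823
 -0.45453589]
(np.float64(259.35506604227544), np.float64(86.24984525820558))
```

View pics/w4.png

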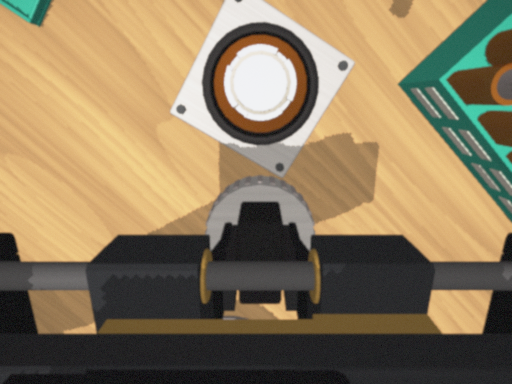

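The wrist view shows the jar neck's disc centred near (260,81), the collar around it at about (261,83), and the cap in the gripper unchanged. I'll fit circles to these.

```bash
python3 - <<'E'
from h import *
import pickle
s,d=pickle.load(open("j.pkl","rb")); r=R.from_rotvec(s["tool_rot"]); p=np.array(s["position"])
im=d["img"][15:160,190:335]
def fit(m,z,nm):
    n,l,st,c=cv2.connectedComponentsWithStats(m.astype(np.uint8)); y0=[66,70]; i=1+st[1:,4].argmax()
    P=np.argwhere(l==i)[:,::-1].astype(np.int32); h=cv2.convexHull(P); (u,v),(a,b),_=cv2.fitEllipse(h)
    w=plane(d,u+190,v+15,z); print(nm,u+190,v+15,a,b,w.round(4),"tool mm",(r.inv().apply(w-p)*1000).round(1))
fit(im.min(2)>150,.108,"neck")
fit(im.max(2)<75,.046,"collar")
g=d["img"]; sub=g[40:125,215:305]; cv2.imwrite("pics/neck.png",cv2.resize(sub,None,fx=6,fy=6,interpolation=cv2.INTER_CUBIC))
E
```

```text
neck 259.1275100708008 83.19245910644531 153.8826446533203 155.0553436279297 [ 0.5887 -0.184   0.108 ] tool mm [90.  -0.2 97.9]
collar 260.06585693359375 83.22701263427734 113.75470733642578 120.35663604736328 [ 0.5911 -0.1826  0.046 ] tool mm [ 92.7   0.6 159.9]
```

View pics/neck.png

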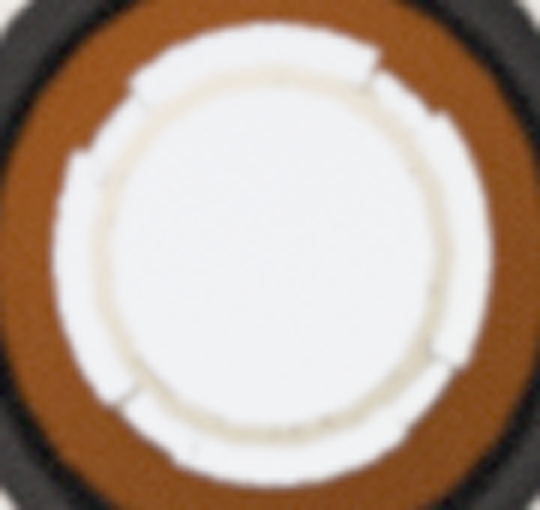

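The crop shows four gaps in the white thread ring, centred at about 51°, 141°, 235° and 318° anticlockwise from image right. The ring centre is at (260,82) in the full image. Next I move over the jar.

Call:
jog_arm(rows="4.6 -0.05 0.5 0 0 0 0.9;4.6 0 1.5 0 0 0 0.9;0 0 1.5 0 0 0 0.9;0 0 0.7 0 0 0 0.9;0 0 0 0 0 0 0.9")

```text
time: 7.12
position: [0.5889, -0.1857, 0.164]
tool_rot: [-2.904, -1.199, 0.003]
ft_force: [0.3, -0.6, -0.7]
grip_width: 0.251
grip_force: 30.0
```

Call:
jog_arm(rows="0 0 0 0 0 0 0.9;0 0 0 0 0 0 0.9")

```text
time: 7.38
position: [0.5901, -0.1853, 0.1654]
tool_rot: [2.902, 1.199, 0.001]
ft_force: [-0.1, 0.5, -1.3]
grip_width: 0.25
grip_force: 30.0
```

```bash
python3 - <<'E'
from h import *
s=ctrl.get_state();print(s["time"],s["position"],yaw(R.from_rotvec(s["tool_rot"])),s["ft_force"],s["torque"])
d=imaging.get_image("scene"); u,v=map(int,proj(d,[.587,-.186,.12])); c=d["img"][v-50:v+50,u-65:u+65]; cv2.imwrite("pics/s5.png",cv2.resize(c,(780,600),interpolation=cv2.INTER_CUBIC)); print(u,v)
E
```

```text
7.375 [ 0.59011859 -0.1853006   0.16535016] -45.09638604675728 [-0.07058405  0.50427126 -1.32428829] [ 0.01297541 -0.0193498   0.0140038 ]
221 161
```

View pics/s5.png

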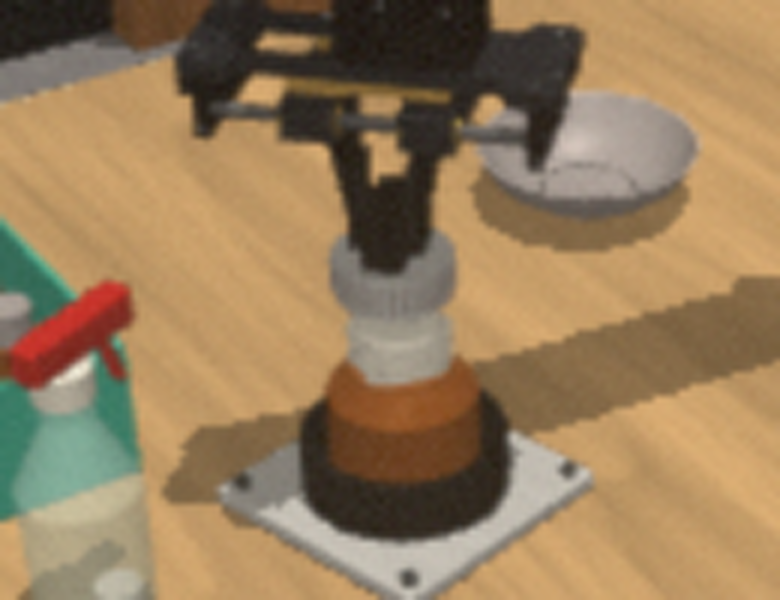

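The scene crop shows the cap centred above the neck to within about 1.5 mm: cap column 394, neck 400, and the neck axis leans to about 397 at cap height. I'll nudge it slightly and descend.

Call:
jog_arm(rows="0 -0.07 1 0 0 0 0.9;0 0 0.6 0 0 0 0.9;0 0 0.4 0 0 0 0.9;0 0 0 0 0 0 0.9")

```text
time: 7.92
position: [0.5892, -0.1839, 0.1439]
tool_rot: [-2.902, -1.201, 0.001]
ft_force: [-0.1, -0.7, -0.2]
grip_width: 0.249
grip_force: 30.0
```

Call:
jog_arm(rows="0 0 0.3 0 0 0 0.9;0 0 0 0 0 0 0.9")

```text
time: 8.18
position: [0.5897, -0.1841, 0.1418]
tool_rot: [2.902, 1.201, 0.0]
ft_force: [0.5, -0.4, -1.4]
grip_width: 0.25
grip_force: 30.0
```

Call:
jog_arm(rows="0 0 0.3 0 0 0 0.9;0 0 0 0 0 0 0.9")

```text
time: 8.43
position: [0.59, -0.1841, 0.1398]
tool_rot: [2.902, 1.201, 0.001]
ft_force: [-1.1, 0.8, 6.3]
grip_width: 0.249
grip_force: 30.0
```

Call:
jog_arm(rows="0 0 0.2 0 0 0 0.9;0 0 0 0 0 0 0.9;0 0 0 0 0 0 0.9")

```text
time: 8.8
position: [0.5901, -0.1841, 0.1383]
tool_rot: [2.902, 1.201, 0.002]
ft_force: [-1.5, 0.8, 6.3]
grip_width: 0.253
grip_force: 30.0
```

Call:
jog_arm(rows="0 0 0 0 0 -0.12 0.9;0 0 0 0 0 -0.12 0.9;0 0 0 0 0 -0.12 0.9;0 0 0 0 0 -0.12 0.9;0 0 0 0 0 0 0.9")

```text
time: 9.43
position: [0.5893, -0.1843, 0.1371]
tool_rot: [-2.537, -1.853, 0.0]
ft_force: [-2.8, 0.6, 3.9]
grip_width: 0.251
grip_force: 30.2
```

```bash
cat >> h.py <<'E'
def st():
    s=ctrl.get_state();print(s["time"],np.round(s["position"],4),"yaw",round(yaw(R.from_rotvec(s["tool_rot"])),1),np.round(s["ft_force"],1),np.round(s["torque"],2),"q7",s["joint_positions"][6])
E
python3 -c "
from h import *
st()"
```

```text
9.425 [ 0.5893 -0.1843  0.1371] yaw -17.7 [-2.8  0.6  3.9] [ 0.16  0.7  -0.67] q7 -0.18542858072167465
```

Call:
jog_arm(rows="0 0 0 0 0 0.1 0.9;0 0 0 0 0 0.1 0.9;0 0 0 0 0 0 0.9")

```text
time: 9.8
position: [0.5893, -0.1842, 0.1367]
tool_rot: [2.707, 1.594, -0.001]
ft_force: [-3.0, 0.9, 3.4]
grip_width: 0.248
grip_force: 30.0
```

```bash
python3 -c "
from h import *
st()"
```

```text
9.8 [ 0.5893 -0.1842  0.1367] yaw -29.0 [-3.   0.9  3.4] [-0.04  0.56 -0.26] q7 -0.3749730274997469
```

Call:
jog_arm(rows="-0.05 -0.08 0.1 0 0 0.08 0.9;0 0 0.2 0 0 0 0.9;0 0 0 0 0 0 0.9")

```text
time: 10.18
position: [0.5887, -0.1841, 0.1331]
tool_rot: [2.767, 1.488, 0.0]
ft_force: [0.1, -0.2, -1.2]
grip_width: 0.247
grip_force: 30.0
```

```bash
python3 -c "
from h import *
st()"
```

```text
10.175 [ 0.5887 -0.1841  0.1331] yaw -33.5 [ 0.1 -0.2 -1.2] [-0.09 -0.03 -0.12] q7 -0.4493534853281169
```

Call:
jog_arm(rows="0 0 0.15 0 0 0 0.9;0 0 0 0 0 0 0.9")

```text
time: 10.42
position: [0.5886, -0.1841, 0.1318]
tool_rot: [-2.768, -1.486, -0.0]
ft_force: [-0.1, -0.7, -0.9]
grip_width: 0.249
grip_force: 30.0
```

Call:
jog_arm(rows="0 0 0.15 0 0 0 0.9;0 0 0 0 0 0 0.9")

```text
time: 10.68
position: [0.5889, -0.1841, 0.1313]
tool_rot: [2.768, 1.485, 0.001]
ft_force: [-0.4, 0.6, 5.0]
grip_width: 0.252
grip_force: 30.0
```

```bash
python3 -c "
from h import *
st()"
```

```text
10.675 [ 0.5889 -0.1841  0.1313] yaw -33.6 [-0.4  0.6  5. ] [ 0.05  0.3  -0.02] q7 -0.4518850006981525
```

Call:
jog_arm(rows="0 0 0.08 0 0 0.1 0.9;0 0 0.04 0 0 0.1 0.9;0 0 0.04 0 0 0.1 0.9;0 0 0.04 0 0 0.1 0.9;0 0 0 0 0 0 0.9")

```text
time: 11.3
position: [0.5895, -0.1844, 0.1298]
tool_rot: [3.006, 0.905, 0.003]
ft_force: [-0.0, -0.6, 6.0]
grip_width: 0.248
grip_force: 30.0
```

```bash
python3 -c "
from h import *
st()"
```

```text
11.3 [ 0.5895 -0.1844  0.1298] yaw -56.5 [-0.  -0.6  6. ] [-0.09  0.2   0.15] q7 -0.835809679419526
```

Call:
jog_arm(rows="0 0 0.04 0 0 0.1 0.9;0 0 0.05 0 0 0.1 0.9;0 0 0.04 0 0 0.1 0.9;0 0 0.04 0 0 0.1 0.9;0 0 0 0 0 0 0.9")

```text
time: 11.92
position: [0.5895, -0.1846, 0.128]
tool_rot: [3.127, 0.289, 0.004]
ft_force: [-0.7, -0.4, 6.0]
grip_width: 0.248
grip_force: 30.0
```

```bash
python3 -c "
from h import *
st()"
```

```text
11.925 [ 0.5895 -0.1846  0.128 ] yaw -79.4 [-0.7 -0.4  6. ] [-0.17  0.14 -0.02] q7 -1.2201161919332666
```

Call:
jog_arm(rows="0 0 0.04 0 0 0.1 0.9;0 0 0.03 0 0 0.1 0.9;0 0 0 0 0 0 0.9")

```text
time: 12.3
position: [0.5894, -0.1847, 0.1271]
tool_rot: [3.14, -0.022, 0.003]
ft_force: [0.3, -1.8, 4.5]
grip_width: 0.25
grip_force: 30.0
```

```bash
python3 -c "
from h import *
st()"
```

```text
12.3 [ 0.5894 -0.1847  0.1271] yaw -90.8 [ 0.3 -1.8  4.5] [-0.33 -0.07  0.05] q7 -1.4106961345028697
```

Call:
jog_arm(rows="0 0 0.06 0 0 0.08 0.9;0 0 0.03 0 0 0.07 0.9;0 0 0 0 0 0 0.9")

```text
time: 12.68
position: [0.5892, -0.1847, 0.126]
tool_rot: [3.13, -0.256, 0.003]
ft_force: [0.1, 0.1, 5.7]
grip_width: 0.254
grip_force: 30.0
```

```bash
python3 -c "
from h import *
st()"
```

```text
12.675 [ 0.5892 -0.1847  0.126 ] yaw -99.3 [0.1 0.1 5.7] [-0.35  0.14  0.19] q7 -1.5542697127289737
```

Call:
jog_arm(rows="0 0 0 0 0 0.07 0.9;0 0 0 0 0 0.05 0.9;0 0 0 0 0 0 0.9;0 0 0 0 0 0 0.9")

```text
time: 13.18
position: [0.5892, -0.1848, 0.126]
tool_rot: [3.109, -0.441, 0.003]
ft_force: [-0.8, -1.6, 5.0]
grip_width: 0.248
grip_force: 30.1
```

```bash
python3 -c "
from h import *
st()"
```

```text
13.175 [ 0.5892 -0.1848  0.126 ] yaw -106.1 [-0.8 -1.6  5. ] [-0.33  0.08  0.43] q7 -1.6685479601816156
```

Call:
jog_arm(rows="0 0 0 0 0 -0.08 0.9;0 0 0 0 0 -0.04 0.9;0 0 0 0 0 0 0.5;0 0 0 0 0 0 0.1;0 0 0 0 0 0 -0.2")

```text
time: 13.8
position: [0.588, -0.1836, 0.1244]
tool_rot: [-3.13, 0.257, 0.002]
ft_force: [-0.2, 0.5, 0.8]
grip_width: 0.398
grip_force: 0.0
```

Call:
jog_arm(rows="0 0 0 0 0 0 -0.2;0 0 0 0 0 0 -0.2;0 0 -1 0 0 0 -0.2;0 0 -4 0 0 0 -0.2;0 0 -5 0 0 0 -0.2")

```text
time: 14.42
position: [0.588, -0.1839, 0.226]
tool_rot: [-3.13, 0.259, 0.003]
ft_force: [0.9, -1.0, -0.3]
grip_width: 0.6
grip_force: 0.0
```

Call:
jog_arm(rows="-5 0 -3 0 0 0 -0.2;-5 0 0 0 0 0 -0.2;0 0 0 0 0 0 -0.2;0 0 0 0 0 0 -0.2")

```text
time: 14.92
position: [0.4906, -0.1677, 0.2561]
tool_rot: [3.13, -0.259, 0.003]
ft_force: [-0.3, 0.4, -0.8]
grip_width: 0.602
grip_force: 0.0
```

```bash
python3 - <<'E'
from h import *
st()
d=imaging.get_image("wrist"); w=imaging.get_image("scene"); u,v=map(int,proj(w,[.588,-.185,.11])); c=w["img"][v-48:v+48,u-64:u+64]
cv2.imwrite("pics/fin.png",np.hstack([d["img"][:,56:456],cv2.resize(c,(400,384))]))
E
```

```text
14.925 [ 0.4906 -0.1677  0.2561] yaw -99.5 [-0.3  0.4 -0.8] [0.08 0.01 0.01] q7 -1.4671125591094367
```

View pics/fin.png

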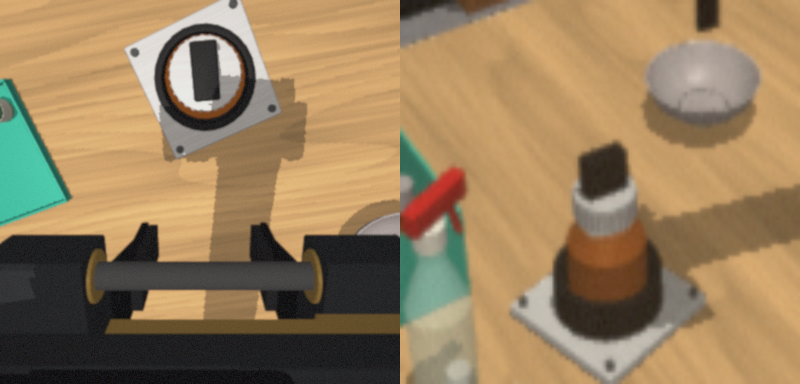

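The picture shows the cap level on the jar with its bar at (205,70), neck covered and gripper clear. The bar sits a few degrees back from the tool's yaw, which fits the measured stop, so I'm handing in.

```bash
python3 -c "
from bench import ticket
print(ticket.close_job())"
```

```text
the job is handed in; nothing more can be done
None
```

The cap is on the jar, turned back until it dropped into the thread start, screwed forward to a firm stop and released; I handed the job in at about 15 s of robot time, with no verdict returned.

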